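# Swap the trays on the sample loading deck

### The job

The emptied rack tray on the loading deck still stands out: push it fully home with a fingertip, and only then hook a fingertip behind the front lip of the tray that holds the sample tubes and draw it out along its rail to its stop. Pinch and lift nothing, keep the tubes in their rack, leave the tray with the two jars shut and the things around the deck where they stand; finish clear of everything.

Things in the scene. Friction and masses are not known exactly. Their poses are not given: they have to be found in the camera images.
- deck: Grey and white deck, 230 by 290 mm, fixed; origin on the bench at the middle of the line of closed tray fronts, x level along the rails into the deck, y across, z up. Three parallel lanes at y = -88, 0, +88 mm; which tray is in which changes. Side walls 54 mm tall at y = +-139 mm, rear block 89 mm tall from x = 165 mm on.
- sample_lip_top (a point): Middle of the top edge of the sample tray's front lip, 92 mm above the bench, mid-thickness. x: level, along the rail into the deck (trays are drawn along -x), y along the lip, z up. Behind it (+x) a free pocket 62 mm long, 64 mm wide, to the tray floor 26 mm above the bench; then a white rack with three loose capped tubes reaching 20 mm above the lip.
- empty_lip_top (a point): Middle of the top edge of the emptied tray's front lip, 92 mm above the bench, mid-thickness. x: level, along the rail into the deck (trays are drawn along -x), y along the lip, z up. Behind it the same pocket and the same white rack, 76 mm long, 54 mm tall, its four holes empty. It is pushed on its front facing.
- reagent_lip_top (a point): Middle of the top edge of the jar tray's front lip, 92 mm above the bench, mid-thickness. x: level, along the rail into the deck (trays are drawn along -x), y along the lip, z up. Two fixed white jars with black caps, 42 mm wide, stand in it to 2 mm below the lip's top. Same lip and facing as the others. Stays shut.
- sample_tray (a joint): How far the sample tray is drawn out, m: 0 fully home, 0.120 at its stop. It starts home. Its lip is an upright plate 74 mm wide, 4 mm thick, its foot 22 and its top 92 mm above the bench; a white facing, 4 mm thick, covers its front but for the top 8 mm. Slides with about 2 N of friction and stays where it is left.
- empty_tray (a joint): How far the emptied tray is drawn out, m: 0 fully home (a hard stop), 0.120 at its outer stop. It starts 0.06 to 0.10 out. Lip and facing as on the sample tray. About 2 N of friction, stays where it is left.
- reagent_tray (a joint): How far the jar tray is drawn out, m: 0 fully home, where it starts and stays.
- tube0: Loose capped sample tube, 13 mm thick, 80 mm tall with its 17 mm wide cap, standing 44 mm deep in the sample tray's rack; origin at the centre of its foot.
- tube1: Loose capped sample tube, 13 mm thick, 80 mm tall with its 17 mm wide cap, standing 44 mm deep in the sample tray's rack; origin at the centre of its foot.
- tube2: Loose capped sample tube, 13 mm thick, 80 mm tall with its 17 mm wide cap, standing 44 mm deep in the sample tray's rack; origin at the centre of its foot.
- pot: Loose lidded specimen pot, 56 mm wide, 70 mm tall, on the bench beside the deck; origin under its centre. Stays.
- wash_bottle: Loose bottle, 60 mm wide, 140 mm tall, on the bench beside the deck; origin under its centre. Stays.
- beaker: Loose glass beaker, 68 mm wide, 85 mm tall, on the bench beside the deck; origin under its centre. Stays.
Not all that is in view belongs to the job. Leave any black or red look-alike of the tube2 alone. What is shaped like the tube1 but purple is not meant.

How it is judged:
On the way, in this order (a step that is already met when the one before it is completed fails the run):
1. the emptied tray is fully home while the sample tray is still in (value of joint empty_tray below 0.006 m and value of joint sample_tray below 0.02 m), for 0.2 s.
2. the sample tray is drawn out to its stop (value of joint sample_tray above 0.11 m), for 0.2 s.
At the end, for the whole second after the job is handed in: The sample tray is out to its stop (at least 110 of its 120 mm) and at rest with its tubes in the rack, the emptied tray is home (within 8 mm), the jar tray is shut (within 10 mm) (value of joint sample_tray above 0.11 m and value of joint empty_tray below 0.008 m and value of joint reagent_tray below 0.01 m and velocity of joint sample_tray below 0.01 m/s and height (world z) of each of tube0, tube1, tube2 below 0.045 m); the robot touches nothing.
It fails at once if the sample tray is drawn more than 20 mm while the emptied tray is not yet home (over 20 mm out) (value of joint each of sample_tray, empty_tray above 0.02 m).
It fails at once if the jar tray is drawn more than 15 mm (value of joint reagent_tray above 0.015 m).
It fails at once if a tray front is pinched (fingers press on the lip and on its front facing at once) ((contact force between the fingers and sample_tray_c0 above 1.5 N and contact force between the fingers and sample_tray_c1 above 1.5 N) or (contact force between the fingers and empty_tray_c0 above 1.5 N and contact force between the fingers and empty_tray_c1 above 1.5 N)).
It fails at once if a tube is lifted more than 13 mm in its rack (height (world z) of any of tube0, tube1, tube2 above 0.045 m).
It fails at once if a thing beside the deck is moved more than 20 mm (distance of any of pot, wash_bottle, beaker from where it was at the start of the episode above 0.02 m).
It also fails if it takes over 43 s, if anything falls off the work surface, if the arm or the gripper's body presses on something with over 40 N, if the wrist force passes 120 N, or if a joint passes its speed limit or range.

### The arm

A 7-joint arm with a two-finger parallel gripper is mounted at the origin on the work surface. World frame = base frame: x ahead of the robot, y to its left, z up, the work surface at z = 0. Lengths are in m, angles in rad, forces in N, time in s.
With the tool pointing down it reaches from about 0.35 to 0.9 m from the base axis. Payload 8.1 kg.
Tool frame: the origin (TCP) lies on the centre line of the jaws, within the pads' length; the fingertips stand 17 mm ahead of it and the grasp point (between the pads) lies 2 mm behind it; z points along the fingers, y is the direction in which the jaws open and shut (so a half turn about z gives the same grasp; the last joint's range is limited). The gripper opens to 92 mm and grips with 3 to 60 N. Pads are 19 mm wide; open, the fingers measure 130 mm over their backs; the gripper's body (75 mm by 190 mm) begins 47 mm behind the grasp point.
Start: joints at [1.006, 0.434, 0.025, 1.573, -0.012, 1.134, -0.075], TCP at [0.278, -0.56, 0.205] pointing down, gripper open.
Joint ranges: [-2.62, 2.62], [-0.44, 2.09], [-1.27, 1.32], [0.08, 2.57], [-1.32, 4.46], [0.12, 2], [-2.74, 2.74]. Speed limits (rad/s): [2.22, 2.22, 3.01, 3.01, 3.14, 3.14, 3.14].

### API

Orientations are given as a rotation vector (axis times angle).
In Python, from cell import arm gives the robot as it stands.
- The arm moves only by the shell command python3 -m creep 'ROWS' [FORCE]. ROWS is JSON, a list that holds one entry, the list of rows, each a list of 7 numbers: the shift along the world's x, y, z in cm, then the turn, a rotation vector about the world's x, y, z in degrees, then the opening, from -1 (shut) to 1 (fully open), so that 0 is half open. In form: [[[tx, ty, tz, ax, ay, az, jaw], ...]]. A call has 1 to 5 rows; each row is the pose to reach, as a shift and turn from the pose commanded when the call began; what a row does not reach only later rows make up. A row lasts 1/10 s, in which the tool goes at most 50 mm and 8.59 degrees, less where a joint would pass 70% of its speed; a pose out of reach is approached as far as the arm can. A call with a gripper value outside its range is refused whole. The fingers move at their own pace and stop on an object; FORCE is the grip in N (left out, the last holds). Time passes only in rows, so rows that repeat a pose let the fingers close. It gives the time, the measured TCP pose, the force and the opening at its end, in the units of the state.
- arm.observe(): the state, without advancing time (a new reading comes with each control period).
- arm.get_image(name): name is "scene" or "top"; returns the picture (384x512x3 uint8, red, green, blue); there is no depth.
- arm.camera_model(name): a dict with "vfov" (degrees; the focal length in pixels is half the picture's height over the tangent of half this angle, whatever the lens; pixels are square), "cx", "cy" (the principal point, pixels), "k1" (the pictures are not rectified: a ray, as slopes to the right and down, at radius r is drawn at 1 + k1 r^2 times it, then the intrinsics apply), "cam_to_world" (4x4, takes a point from camera to world coordinates). Camera axes: x right, y down, z forward; pixel columns grow to the right and rows downward; lengths in m; the calibration is good to about 2 mm. A picture is of the moment at which its call begins. camera_model takes no time and is no camera call.
- arm.sign_off(): hands the job in, once; it reports no verdict.
The state is a dict: "clock": time; "joints": joint angles; "dq": joint speeds; "joint_efforts": joint torques, N m; "position": TCP position; "ee_rot": TCP orientation; "force": force on the tool from outside, world axes, zero at the start; "ft_torque": the same for the moment, N m; "width": opening from 0.0 (shut) to 1.0 (fully open).
Only numpy, scipy, OpenCV 4.12 (cv2) and the standard library are available. Lean on these libraries where they do the work, as an engineer would, in place of code of your own. Each camera call takes 0.05 s, during which the arm holds its last target.

## Working session

There is one attempt and no reset: what is moved stays moved. The work goes in short steps, Python scripts to look and compute and a shell command to move; the robot and the scene stay as the last step left them, time stands still between calls to the robot, and variables do not carry over. Pictures are saved under pics/ and viewed, and the job is handed in when it is done.

```bash
ls; mkdir -p pics; python3 - <<'E'
from cell import arm
import cv2,numpy as np
for n in("scene","top"):
    im=arm.get_image(n); cv2.imwrite(f"pics/{n}0.png",im[:,:,::-1]); 
    m=arm.camera_model(n); print(n,m)
print(arm.observe())
E
```

```text
pics
scene {'vfov': 52.33832061555302, 'cx': 258.8678208852723, 'cy': 185.6957643313105, 'k1': 0.011902605889173537, 'cam_to_world': array([[ 0.25325549,  0.594757  , -0.76297167,  1.23269914],
       [ 0.96729604, -0.16721492,  0.19072895, -0.12644967],
       [-0.01414287, -0.78632263, -0.61765419,  0.58897156],
       [ 0.        ,  0.        ,  0.        ,  1.        ]])}
top {'vfov': 53.47852134883493, 'cx': 255.21541163664668, 'cy': 192.86079866266357, 'k1': -0.029902011852646366, 'cam_to_world': array([[-0.00654396, -0.9976609 ,  0.06804347,  0.5783152 ],
       [-0.99992836,  0.00584647, -0.01044464,  0.02722138],
       [ 0.0100224 , -0.06810694, -0.99762768,  1.00622113],
       [ 0.        ,  0.        ,  0.        ,  1.        ]])}
{'clock': 0.1, 'joints': array([ 1.00637861,  0.43515713,  0.02497919,  1.57402881, -0.01159767,
        1.13400127, -0.0750894 ]), 'dq': array([-0.00109607, -0.00041363,  0.00136328, -0.00151232,  0.0027097 ,
       -0.00101323,  0.00080964]), 'joint_efforts': array([ 4.23729260e-03, -6.69125748e+01,  9.89220254e-01, -3.15145397e+01,
       -6.03015977e-02,  3.74286831e-02,  2.32236647e-05]), 'position': array([ 0.27820527, -0.55910307,  0.20421239]), 'ee_rot': array([-3.05689635e+00, -7.18581374e-01,  7.26647873e-04]), 'force': array([ 0.35208644, -0.83584643,  0.01344153]), 'ft_torque': array([-0.00421574,  0.01037926,  0.02293966]), 'width': 0.9999601922134358}
```

View pics/scene0.png

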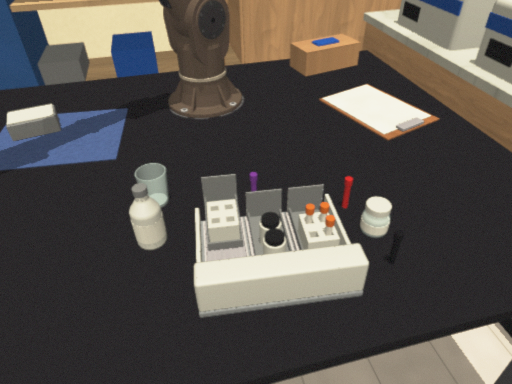

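View pics/top0.png

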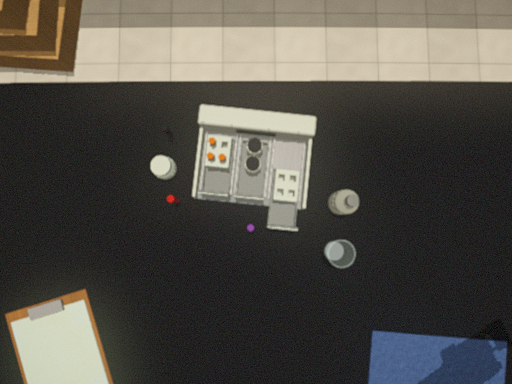

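```bash
cat > h.py <<'E'
import numpy as np,cv2
from cell import arm
def ray(n,u,v):
    m=arm.camera_model(n);f=192/np.tan(np.radians(m['vfov']/2))
    d=np.array([(u-m['cx'])/f,(v-m['cy'])/f]);s=d.copy()
    for _ in range(20): s=d/(1+m['k1']*(s@s))
    T=m['cam_to_world'];return T[:3,3],T[:3,:3]@np.array([*s,1])
def onz(n,u,v,z):
    o,d=ray(n,u,v);return (o+d*(z-o[2])/d[2])[:2]
def proj(n,p):
    m=arm.camera_model(n);f=192/np.tan(np.radians(m['vfov']/2));T=m['cam_to_world']
    c=T[:3,:3].T@(np.array(p)-T[:3,3]);s=c[:2]/c[2];s=s*(1+m['k1']*(s@s))
    return s*f+[m['cx'],m['cy']]
E
python3 - <<'E'
import cv2
a=cv2.imread("pics/top0.png")[90:245,150:370]
cv2.imwrite("pics/top0z.png",cv2.resize(a,None,fx=3.6,fy=3.6,interpolation=cv2.INTER_CUBIC))
E
```

```text
(no output)
```

View pics/top0z.png

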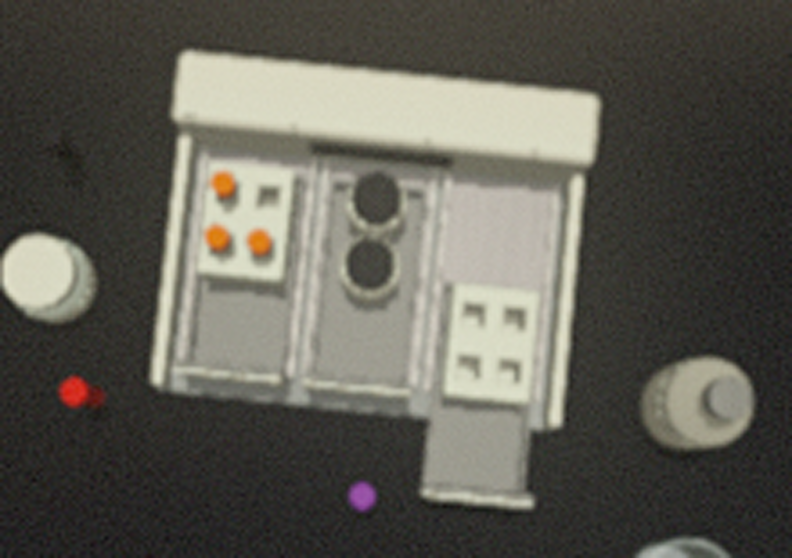

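```bash
cat > m.py <<'E'
from h import *
z=lambda u,v,h:onz("top",u/3.6+150-.36,v/3.6+90-.36,h)
bl,br=z(182,53,.089),z(600,97,.089); fl,fr=z(173,118,.089),z(592,165,.089)
print("block",bl,br,fl,fr, np.linalg.norm(bl-br),np.linalg.norm(bl-fl))
for a,b in((bl,br),(fl,fr),(z(153,384,.054),z(184,138,.054)),(z(550,427,.054),z(578,175,.054))):
    d=a-b; print("ang",np.degrees(np.arctan2(d[1],d[0])))
for n,p,q in(("s",(172,374),(284,380)),("j",(306,386),(412,393)),("e",(421,493),(533,503))):
    a,b=z(*p,.092),z(*q,.092);d=a-b;print(n,a,b,(a+b)/2,np.linalg.norm(d),np.degrees(np.arctan2(-d[0],d[1])))
print("wall fronts",z(153,384,.054),z(561,427,.054))
for n,p,h in(("pot",(38,272),.07),("bottle",(725,398),.14),("purple",(362,496),.07),("red",(74,392),.08),("wbody",(700,400),.1)): print(n,z(*p,h))
E
python3 m.py
```

```text
block [0.8592842  0.15118179] [ 0.82767418 -0.13358433] [0.81424484 0.15706176] [ 0.78065798 -0.12723213] 0.28651515835938224 0.0454215664171392
ang 83.66590078416473
ang 83.26223183675705
ang 173.1369860273623
ang 172.76745714798219
s [0.63987493 0.15651355] [0.63542394 0.08179722] [0.63764944 0.11915538] 0.07484878961541741 -3.409191674978759
j [0.6313267 0.0671328] [ 0.6262261  -0.00356642] [0.6287764  0.03178319] 0.07088297458676561 -4.126458664384773
e [ 0.55967425 -0.00901104] [ 0.55251773 -0.08344358] [ 0.55609599 -0.04622731] 0.0747757950568251 -5.49197604896341
wall fronts [0.63554844 0.17506034] [ 0.60392308 -0.10826504]
pot [0.71213697 0.25201488]
bottle [ 0.61931053 -0.20072593]
purple [0.55746509 0.03026155]
red [0.62888402 0.22438164]
wbody [ 0.61998054 -0.19452191]
```

The top view shows the sample tray at left (three orange caps), the jar tray in the middle and the emptied tray at right, about 63 mm out. Deck yaw is about -6.7°. The lip lengths (75, 71 and 75 mm against 74) and the lane spacing fit the given sizes. Next I shut the jaws, turn the jaw axis along the deck's y, and cross above everything.

```bash
python3 -m creep '[[[2,4.4,0,0,0,-3,-1],[4,8.8,0,0,0,-7,-1],[6,13.2,0,0,0,-11,-1],[8,17.6,0,0,0,-15,-1],[10,22,0,0,0,-19,-1]]]'
```

```text
clock: 0.6
position: [0.3787, -0.3376, 0.2047]
ee_rot: [-3.135, -0.199, 0.0]
force: [1.4, 0.5, 1.0]
width: 0.615
```

```bash
python3 -m creep '[[[2,4.4,0,0,0,-3,-1],[4,8.8,0,0,0,-6,-1],[6,13.2,0,0,0,-9,-1],[8,17.6,0,0,0,-12,-1],[10,22,0,0,0,-14.1,-1]]]'; python3 -m creep '[[[1.7,4,0,0,0,0,-1],[3.3,8.1,0,0,0,0,-1],[3.3,8.1,0,0,0,0,-1],[3.3,8.1,0,0,0,0,-1],[3.3,8.1,0,0,0,0,-1]]]'
python3 - <<'E'
from h import *
im=arm.get_image("top");cv2.imwrite("pics/top1.png",cv2.resize(im[80:290,130:390,::-1],None,fx=2.8,fy=2.8,interpolation=2))
im=arm.get_image("scene");cv2.imwrite("pics/sc1.png",im[:,:,::-1])
s=arm.observe();print(s['position'],s['ee_rot'],s['force'],s['width'])
from scipy.spatial.transform import Rotation as R
print(R.from_rotvec(s['ee_rot']).as_matrix())
E
```

```text
clock: 1.1
position: [0.4787, -0.1177, 0.2049]
ee_rot: [3.136, -0.186, -0.0]
force: [0.4, 0.1, -0.2]
width: 0.18
clock: 1.6
position: [0.5109, -0.0398, 0.2046]
ee_rot: [3.135, -0.184, -0.001]
force: [-0.9, 0.1, -1.2]
width: 0.005
[ 0.51099004 -0.04015659  0.20484259] [ 3.13549317e+00 -1.85901458e-01 -5.60863469e-04] [ 0.90577394 -0.91074321  0.33916948] 0.010238316554617386
[[ 9.92994102e-01 -1.18163276e-01 -3.91611227e-04]
 [-1.18163488e-01 -9.92993990e-01 -5.71095711e-04]
 [-3.21385055e-04  6.13368821e-04 -9.99999760e-01]]
```

View pics/top1.png

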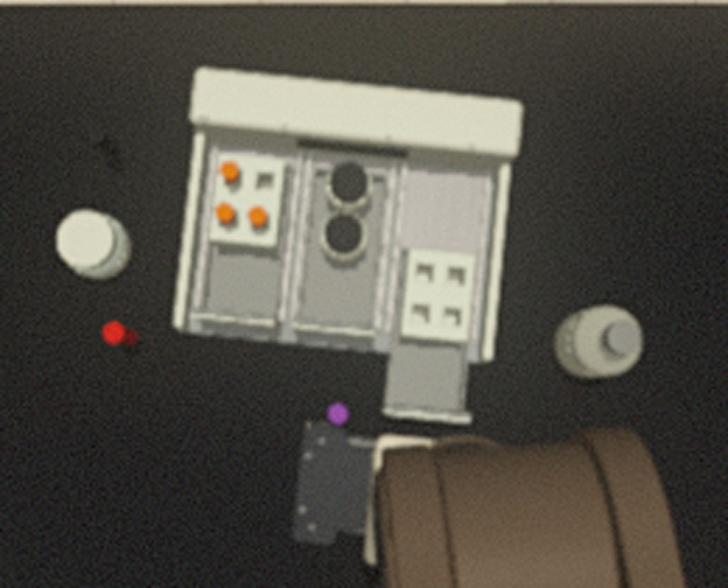

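View pics/sc1.png

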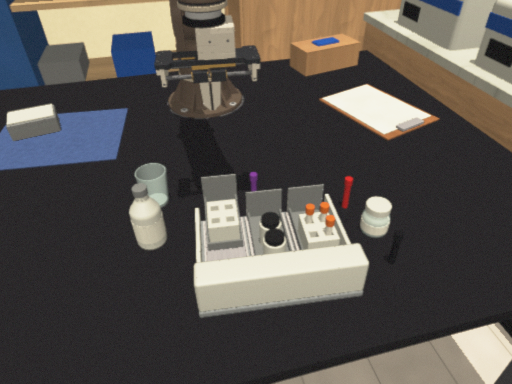

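```bash
python3 -m creep '[[[0,0.3,-4,0,0,0,-1],[0,0.3,-8,0,0,0,-1],[0,0.3,-11,0,0,0,-1],[0,0.3,-12,0,0,0,-1],[0,0.3,-12,0,0,0,-1]]]'; python3 -m creep '[[[1,-0.12,0,0,0,0,-1],[2,-0.24,0,0,0,0,-1],[3,-0.36,0,0,0,0,-1],[4,-0.47,0,0,0,0,-1],[5,-0.59,0,0,0,0,-1]]]'

```

```text
clock: 2.2
position: [0.5105, -0.0364, 0.0842]
ee_rot: [3.136, -0.184, -0.004]
force: [-0.1, 0.1, 0.2]
width: 0.003
clock: 2.7
position: [0.5628, -0.0415, 0.0854]
ee_rot: [-3.136, 0.182, -0.001]
force: [-0.8, 0.6, -0.6]
width: 0.009
```

```bash
python3 -m creep '[[[0.6,-0.07,0,0,0,0,-1],[1.2,-0.14,0,0,0,0,-1],[1.8,-0.21,0,0,0,0,-1],[2.4,-0.28,0,0,0,0,-1],[3,-0.35,0,0,0,0,-1]]]'
python3 - <<'E'
from h import *
im=arm.get_image("scene");cv2.imwrite("pics/sc2.png",cv2.resize(im[140:320,120:400,::-1],None,fx=2.8,fy=2.8,interpolation=2))
E
```

```text
clock: 3.2
position: [0.5918, -0.045, 0.0849]
ee_rot: [3.136, -0.182, -0.0]
force: [-1.0, -0.3, -1.0]
width: 0.003
```

View pics/sc2.png

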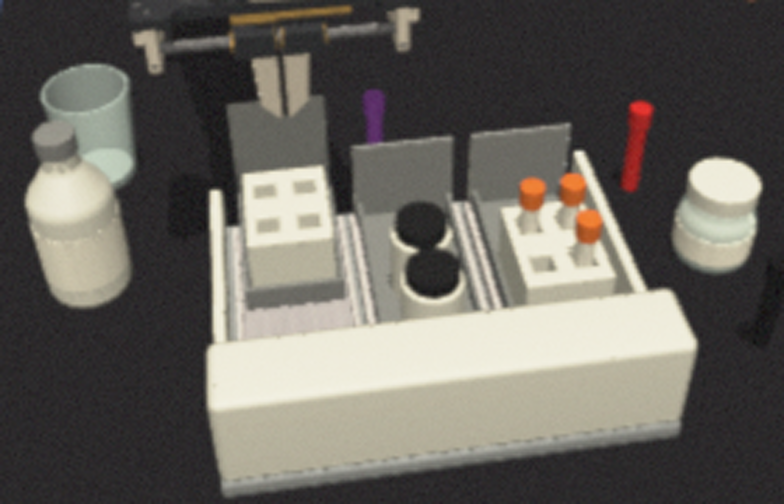

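The tray is being pushed, and its lip is still ahead of the line of the other lips. I continue slowly and watch for the stop.

```bash
python3 -m creep '[[[0.3,-0.04,0,0,0,0,-1],[0.6,-0.07,0,0,0,0,-1],[0.9,-0.11,0,0,0,0,-1],[1.2,-0.14,0,0,0,0,-1],[1.4,-0.16,0,0,0,0,-1]]]'
python3 - <<'E'
from h import *
im=arm.get_image("scene");cv2.imwrite("pics/sc3.png",cv2.resize(im[140:320,120:400,::-1],None,fx=2.8,fy=2.8,interpolation=2))
E
```

```text
clock: 3.75
position: [0.6057, -0.0466, 0.0849]
ee_rot: [3.136, -0.182, 0.0]
force: [0.3, -0.1, 0.2]
width: 0.002
```

View pics/sc3.png

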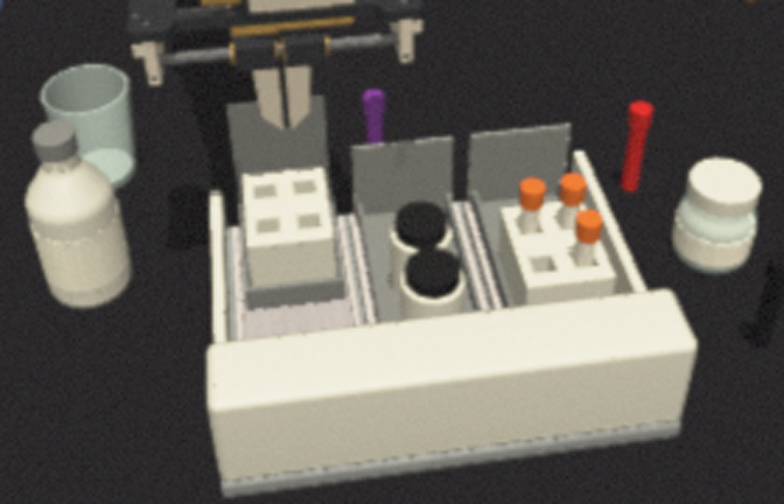

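The tray has not moved between the two views, and the fingers appear in front of the lip in this view. I must check where the tips really are.

```bash
python3 - <<'E'
from h import *
for z in (.068,.085,.1):print(proj("scene",(.6057,-.0466,z)))
print("tip seen",(288/2.8+120,125/2.8+140))
for p in((.5561-.004,-.0462,.092),(.5597,-.009,.092),(.5525,-.0834,.092)):print("lip",(proj("scene",p)-[120,140])*2.8)
im=arm.get_image("top");cv2.imwrite("pics/top3.png",cv2.resize(im[80:290,130:390,::-1],None,fx=2.8,fy=2.8,interpolation=2))
E
```

```text
[223.31556884 196.90400547]
[222.73522021 190.56039489]
[222.21023209 184.82409018]
tip seen (222.85714285714286, 184.64285714285714)
lip [274.78529425  92.28297921]
lip [324.17947531  90.13381072]
lip [226.68434587 100.43479166]
```

View pics/top3.png

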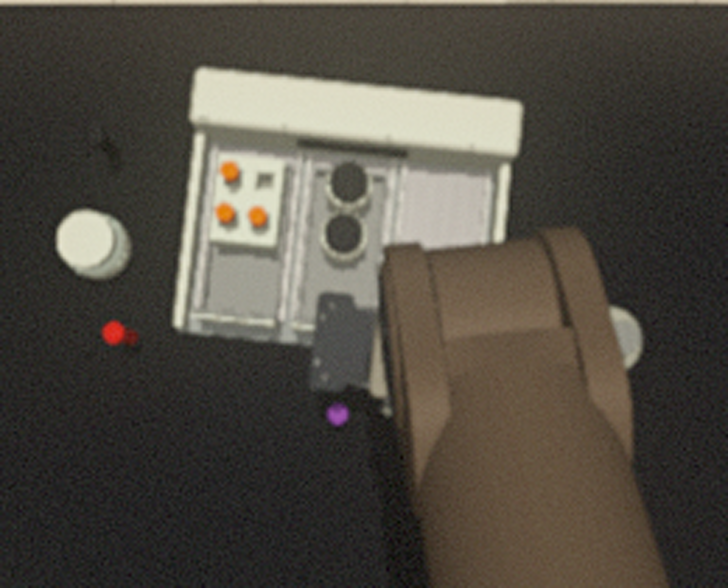

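```bash
python3 - <<'E'
from h import *
for z in (.188,.205,.22,.25):print(z,proj("scene",(.511,-.040,z)))
a=cv2.imread("pics/sc1.png")[0:130,140:280];cv2.imwrite("pics/sc1z.png",cv2.resize(a,None,fx=4.5,fy=4.5,interpolation=2))
im=arm.get_image("scene");cv2.imwrite("pics/sc4z.png",cv2.resize(im[100:240,150:320,::-1],None,fx=4,fy=4,interpolation=2))
E
```

```text
0.188 [214.01926626 124.09522309]
0.205 [213.31330039 116.78863423]
0.22 [212.67447435 110.17982667]
0.25 [211.34973517  96.48383547]
```

View pics/sc1z.png

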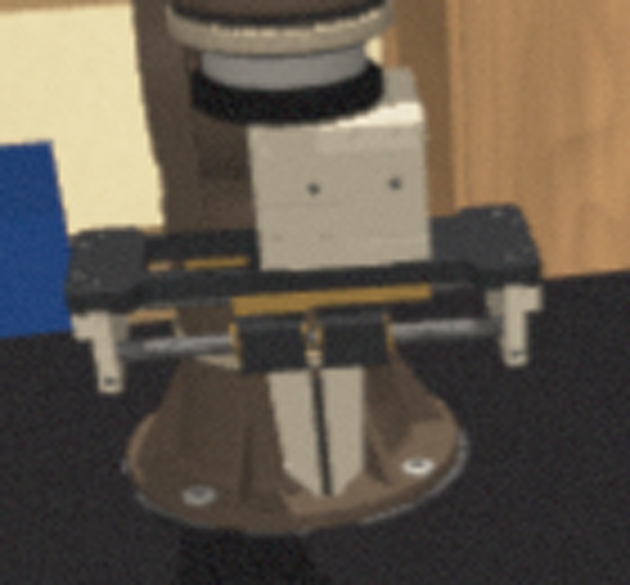

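View pics/sc4z.png

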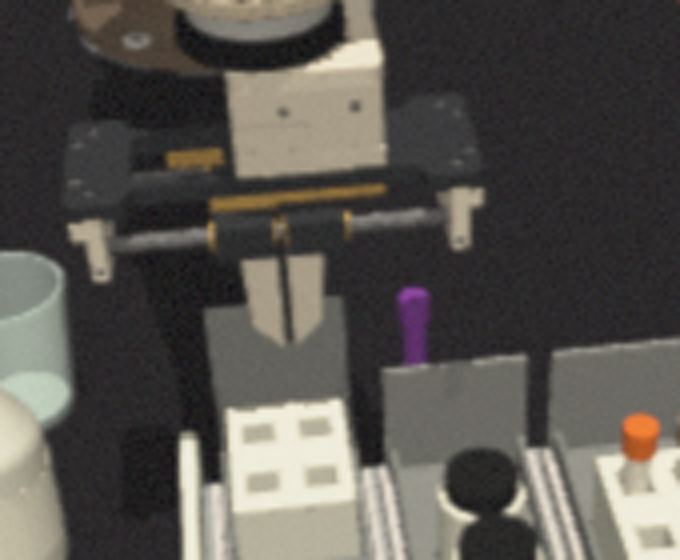

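```bash
python3 - <<'E'
from h import *
def tri(a,b):
    o1,d1=ray("scene",*a);o2,d2=ray("top",*b)
    s=np.linalg.lstsq(np.c_[d1,-d2],o2-o1,rcond=None)[0]
    p,q=o1+s[0]*d1,o2+s[1]*d2;return (p+q)/2,np.linalg.norm(p-q)
f=tri((269.5,141.3),(245,185));b=tri((265.5,124.3),(241.4,218.6));print(f,b)
c=(f[0]+b[0])/2;print(c, "from tcp in tool/deck axes", (c-[.6057,-.0466,.085])[:2]@np.array([[.993,.117],[-.117,.993]]))
for z in(.068,.092,.1,.11):
    o,d=ray("scene",222.85,184.6);print(z,o+d*(z-o[2])/d[2])
s=arm.observe();print(s['position'],s['joints'])
E
```

```text
(array([0.64897288, 0.04046825, 0.21431549]), np.float64(0.0007068082607729206)) (array([0.57957298, 0.05016561, 0.21030422]), np.float64(0.004420599481801538))
[0.61427293 0.04531693 0.21230986] from tcp in tool/deck axes [-0.00224136  0.09227654]
0.068 [ 0.564264   -0.03989062  0.068     ]
0.092 [ 0.59505732 -0.04387821  0.092     ]
0.1 [ 0.60532176 -0.0452074   0.1       ]
0.11 [ 0.61815231 -0.04686889  0.11      ]
[ 0.60548572 -0.04655422  0.08490718] [ 0.08418366  0.53128936 -0.13740954  1.74275871  0.09064429  0.87379734
 -1.779578  ]
```

Triangulating the gripper body agrees with the TCP in x and y to about 2 mm. The fingertips, though, sit about 32 mm higher than the stated geometry implies: the tip is at reported z + 15 mm in two separate views. So the fingers passed over the lip without touching it. From here on I use tip z = reported z + 0.015. I go up, back out, and lower further.

```bash
python3 -m creep '[[[0,0,2,0,0,0,-1],[-4,0.47,2,0,0,0,-1],[-8,0.94,2,0,0,0,-1],[-9.4,1.1,1,0,0,0,-1],[-9.4,1.1,-1,0,0,0,-1]]]';  python3 -m creep '[[[0,0,-1,0,0,0,-1],[0,0,-2,0,0,0,-1],[0,0,-2.2,0,0,0,-1],[0,0,-2.2,0,0,0,-1],[0,0,-2.2,0,0,0,-1]]]'
python3 - <<'E'
from h import *
im=arm.get_image("scene");cv2.imwrite("pics/sc5.png",cv2.resize(im[100:300,120:400,::-1],None,fx=2.8,fy=2.8,interpolation=2))
print((proj("scene",(.511,-.036,.066))-[120,100])*2.8)
E
```

```text
clock: 4.4
position: [0.51, -0.0354, 0.0761]
ee_rot: [3.136, -0.181, 0.002]
force: [2.3, 0.1, 0.0]
width: 0.008
clock: 4.9
position: [0.512, -0.0355, 0.0533]
ee_rot: [-3.136, 0.182, -0.001]
force: [0.2, 0.6, 0.3]
width: 0.006
[280.89072472 199.25183924]
```

View pics/sc5.png

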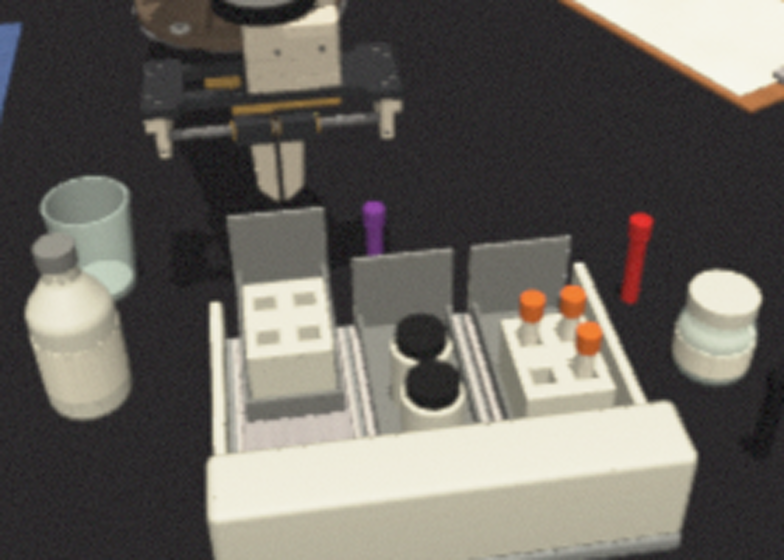

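The tip appears at (281,198), as the corrected height predicts (281,199), and it is in front of the lip. Now I push.

```bash
python3 -m creep '[[[1,-0.12,0,0,0,0,-1],[2,-0.24,0,0,0,0,-1],[3,-0.35,0,0,0,0,-1],[4,-0.47,0,0,0,0,-1],[5,-0.59,0,0,0,0,-1]]]';  python3 -m creep '[[[0.6,-0.07,0,0,0,0,-1],[1.2,-0.14,0,0,0,0,-1],[1.8,-0.21,0,0,0,0,-1],[2.4,-0.28,0,0,0,0,-1],[3,-0.35,0,0,0,0,-1]]]'
python3 - <<'E'
from h import *
im=arm.get_image("scene");cv2.imwrite("pics/sc6.png",cv2.resize(im[100:300,120:400,::-1],None,fx=2.8,fy=2.8,interpolation=2))
E
```

```text
clock: 5.45
position: [0.5618, -0.0414, 0.0528]
ee_rot: [-3.136, 0.182, 0.002]
force: [-3.4, 2.1, 1.2]
width: 0.01
clock: 5.95
position: [0.5917, -0.0447, 0.0528]
ee_rot: [-3.136, 0.182, 0.001]
force: [-1.7, 1.7, -0.7]
width: 0.002
```

View pics/sc6.png

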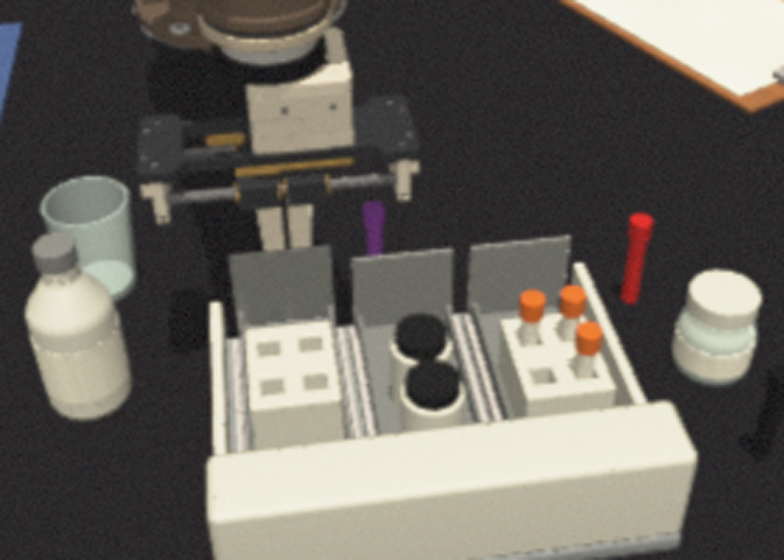

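```bash
python3 -m creep '[[[0.3,-0.04,0,0,0,0,-1],[0.6,-0.07,0,0,0,0,-1],[0.8,-0.1,0,0,0,0,-1],[0.9,-0.11,0,0,0,0,-1],[1,-0.12,0,0,0,0,-1]]]';  python3 -m creep '[[[0.1,-0.01,0,0,0,0,-1],[0.2,-0.02,0,0,0,0,-1],[0.3,-0.035,0,0,0,0,-1],[0.3,-0.035,0,0,0,0,-1]]]'

```

```text
clock: 6.5
position: [0.6015, -0.0461, 0.0529]
ee_rot: [-3.136, 0.182, 0.0]
force: [-2.5, 2.2, -0.4]
width: 0.005
clock: 6.9
position: [0.6047, -0.0466, 0.053]
ee_rot: [3.136, -0.182, 0.0]
force: [-1.3, 0.9, 0.5]
width: 0.007
```

```bash
python3 -m creep '[[[0.1,-0.01,0,0,0,0,-1],[0.2,-0.02,0,0,0,0,-1],[0.3,-0.035,0,0,0,0,-1],[0.3,-0.035,0,0,0,0,-1]]]'; python3 -m creep '[[[0.1,-0.01,0,0,0,0,-1],[0.2,-0.02,0,0,0,0,-1],[0.2,-0.02,0,0,0,0,-1]]]'
python3 - <<'E'
from h import *
im=arm.get_image("scene");cv2.imwrite("pics/sc7.png",cv2.resize(im[100:300,120:400,::-1],None,fx=2.8,fy=2.8,interpolation=2))
E
```

```text
clock: 7.3
position: [0.6077, -0.047, 0.053]
ee_rot: [3.136, -0.182, 0.001]
force: [-0.8, 1.3, -0.3]
width: -0.0
clock: 7.6
position: [0.6097, -0.0472, 0.053]
ee_rot: [3.136, -0.182, 0.0]
force: [-0.9, 0.3, 1.1]
width: 0.003
```

View pics/sc7.png

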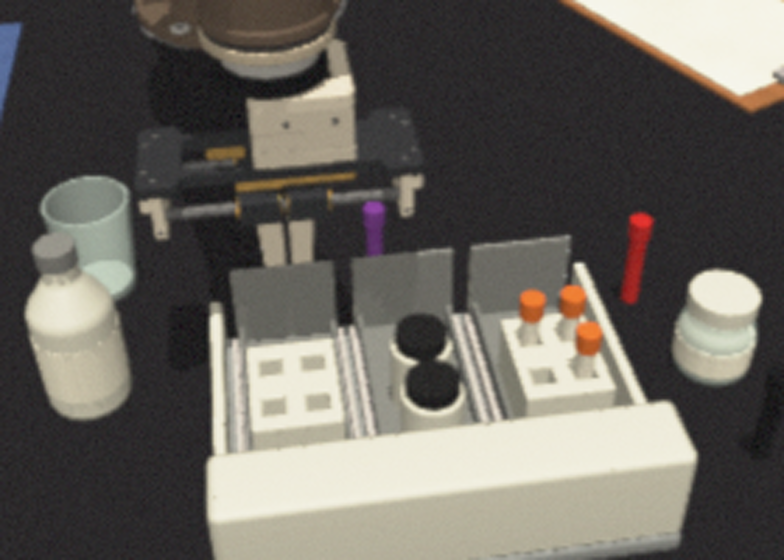

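```bash
python3 -m creep '[[[0.1,-0.01,0,0,0,0,-1],[0.2,-0.02,0,0,0,0,-1],[0.2,-0.02,0,0,0,0,-1]]]'; python3 -m creep '[[[0.1,-0.01,0,0,0,0,-1],[0.2,-0.02,0,0,0,0,-1],[0.2,-0.02,0,0,0,0,-1]]]'
```

```text
clock: 7.95
position: [0.61, -0.0472, 0.0528]
ee_rot: [3.136, -0.182, -0.004]
force: [-7.0, 2.4, 4.8]
width: 0.004
clock: 8.25
position: [0.61, -0.0472, 0.0526]
ee_rot: [3.136, -0.182, -0.01]
force: [-13.5, 2.5, 9.6]
width: 0.004
```

Hard stop reached: the position holds at x = 0.610 while the force climbs to 13 N, and the lip tops line up. I retreat, rise, and go over the sample pocket.

```bash
python3 -m creep '[[[-2,0.23,0,0,0,0,-1],[-4,0.47,0,0,0,0,-1],[-6,0.7,1,0,0,0,-1],[-6,0.7,6,0,0,0,-1],[-6,0.7,11,0,0,0,-1]]]'; python3 -m creep '[[[0,0,3,0,0,0,-1],[2.5,4,3,0,0,0,-1],[5,8,3,0,0,0,-1],[7.5,12,3,0,0,0,-1],[10,15,3,0,0,0,-1]]]'
python3 - <<'E'
from h import *
im=arm.get_image("scene");cv2.imwrite("pics/sc8.png",im[:,:,::-1])
im=arm.get_image("top");cv2.imwrite("pics/top8.png",cv2.resize(im[80:290,130:390,::-1],None,fx=2.8,fy=2.8,interpolation=2))
s=arm.observe();print(s['position'],s['ee_rot'])
print(proj("scene",s['position']+[0,0,.015]))
E
```

```text
clock: 8.75
position: [0.5524, -0.0407, 0.1637]
ee_rot: [3.136, -0.182, -0.003]
force: [2.0, -0.3, 0.9]
width: 0.005
clock: 9.25
position: [0.6547, 0.1127, 0.1935]
ee_rot: [-3.135, 0.18, -0.003]
force: [-0.2, 0.0, -0.3]
width: 0.003
[0.65561705 0.11619548 0.19252466] [-3.13314092e+00  1.71976299e-01 -2.44348718e-03]
[309.71957349 140.30942359]
```

View pics/sc8.png

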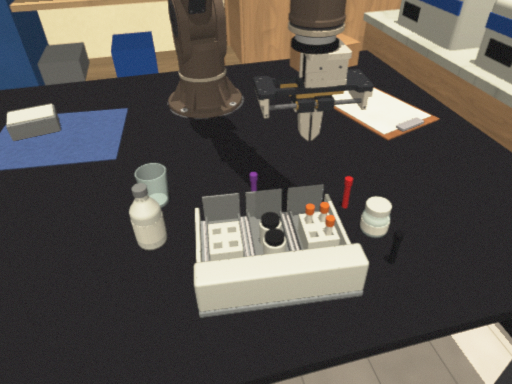

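View pics/top8.png

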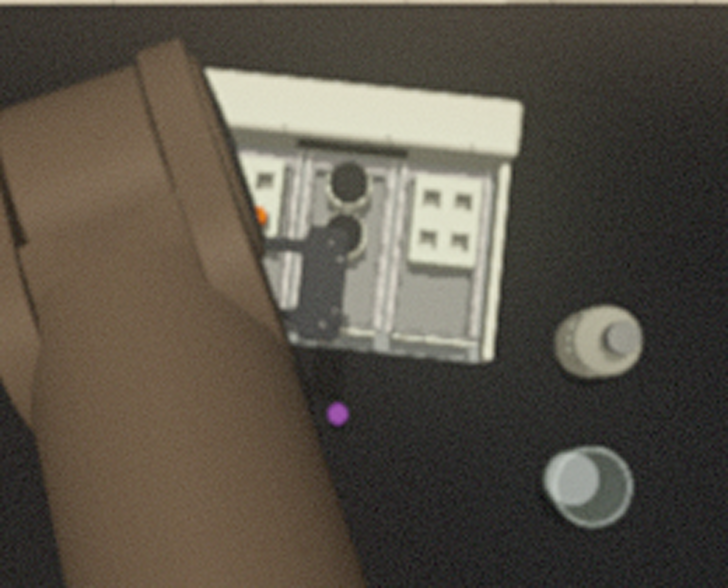

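```bash
python3 -m creep '[[[1.3,0,0,0,0,0,-1],[1.3,0,0,0,0,0,-1],[1.3,0,-2,0,0,0,-1],[1.3,0,-4,0,0,0,-1],[1.3,0,-4,0,0,0,-1]]]'
```

```text
clock: 9.85
position: [0.6644, 0.1082, 0.1504]
ee_rot: [3.135, -0.183, -0.007]
force: [-1.2, 0.4, -0.7]
width: 0.008
```

```bash
python3 -m creep '[[[0.4,0.7,0,0,0,0,-1],[0.4,0.7,-2,0,0,0,-1],[0.4,0.7,-4,0,0,0,-1],[0.4,0.7,-4,0,0,0,-1]]]'
python3 - <<'E'
from h import *
im=arm.get_image("scene");cv2.imwrite("pics/sc9.png",cv2.resize(im[90:290,180:420,::-1],None,fx=3,fy=3,interpolation=2))
s=arm.observe();print(s['position'],s['ee_rot'])
print((proj("scene",s['position']+[0,0,.015])-[180,90])*3)
E
```

```text
clock: 10.25
position: [0.6696, 0.1166, 0.1117]
ee_rot: [3.136, -0.182, -0.004]
force: [-0.4, -0.2, 0.3]
width: 0.005
[0.67034415 0.11681041 0.11323053] [ 3.13620474e+00 -1.81946531e-01 -1.06552274e-03]
[389.93842056 267.26477238]
```

View pics/sc9.png

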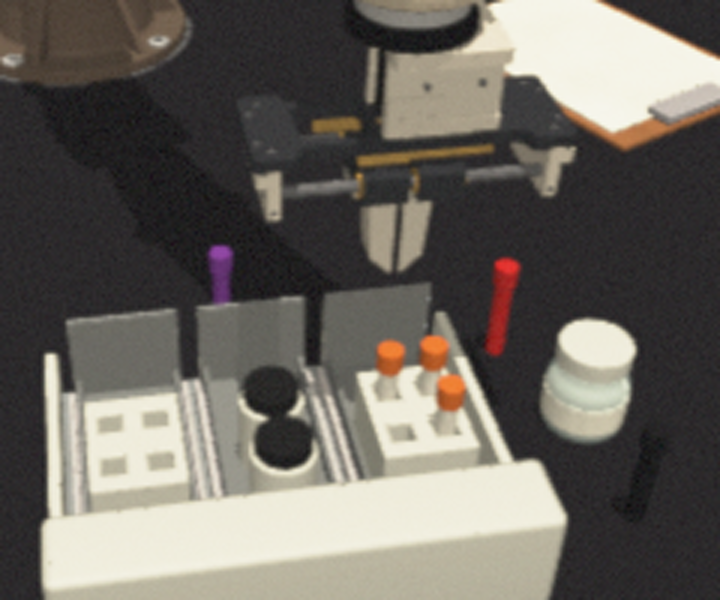

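The tip is at (395,270), against a predicted (390,267), centred over the pocket. I lower it.

```bash
python3 -m creep '[[[0,0,-1.5,0,0,0,-1],[0,0,-3,0,0,0,-1],[0,0,-3,0,0,0,-1]]]'; python3 -m creep '[[[0,0,-1.2,0,0,0,-1],[0,0,-2.5,0,0,0,-1],[0,0,-2.5,0,0,0,-1]]]'
python3 - <<'E'
from h import *
im=arm.get_image("scene");cv2.imwrite("pics/sc10.png",cv2.resize(im[90:290,180:420,::-1],None,fx=3,fy=3,interpolation=2))
s=arm.observe();print(s['position'],s['ee_rot'])
print((proj("scene",s['position']+[0,0,.015])-[180,90])*3)
E
```

```text
clock: 10.6
position: [0.669, 0.1162, 0.0806]
ee_rot: [3.135, -0.182, -0.005]
force: [-0.0, 0.1, -0.9]
width: 0.005
clock: 10.9
position: [0.669, 0.1161, 0.0555]
ee_rot: [3.135, -0.182, -0.005]
force: [-0.6, -0.1, -0.6]
width: 0.005
[0.66955405 0.11626344 0.05656478] [ 3.13553842 -0.18202581 -0.00355467]
[383.20240522 333.25826066]
```

View pics/sc10.png

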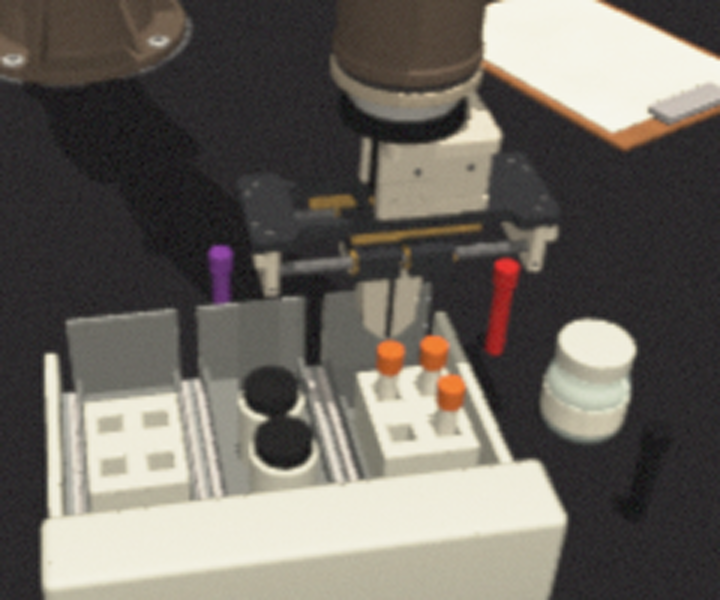

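```bash
python3 -m creep '[[[-1,0.12,0,0,0,0,-1],[-2,0.24,0,0,0,0,-1],[-3,0.35,0,0,0,0,-1],[-4,0.47,0,0,0,0,-1],[-5,0.59,0,0,0,0,-1]]]'
python3 - <<'E'
from h import *
im=arm.get_image("scene");cv2.imwrite("pics/sc11.png",cv2.resize(im[90:290,180:420,::-1],None,fx=3,fy=3,interpolation=2))
E
```

```text
clock: 11.45
position: [0.6198, 0.1223, 0.0585]
ee_rot: [3.136, -0.182, 0.002]
force: [2.1, -1.5, 0.9]
width: 0.002
```

View pics/sc11.png

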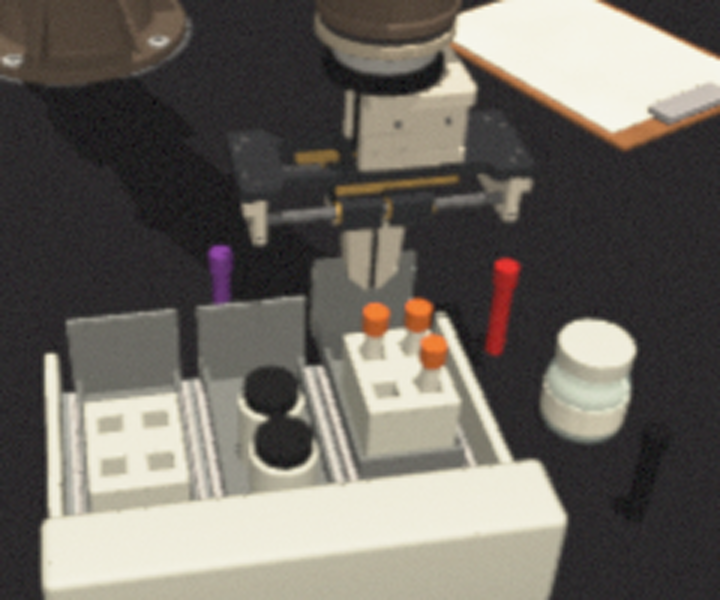

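The sample tray is coming out, with its tubes seated. I keep drawing.

```bash
python3 -m creep '[[[-1,0.12,0,0,0,0,-1],[-2,0.24,0,0,0,0,-1],[-3,0.35,0,0,0,0,-1],[-4,0.47,0,0,0,0,-1],[-5,0.59,0,0,0,0,-1]]]'; python3 -m creep '[[[-0.5,0.06,0,0,0,0,-1],[-1,0.12,0,0,0,0,-1],[-1.5,0.18,0,0,0,0,-1],[-2,0.24,0,0,0,0,-1],[-2.3,0.27,0,0,0,0,-1]]]'
python3 - <<'E'
from h import *
im=arm.get_image("scene");cv2.imwrite("pics/sc12.png",cv2.resize(im[90:290,180:420,::-1],None,fx=3,fy=3,interpolation=2))
E
```

```text
clock: 12.0
position: [0.5697, 0.1284, 0.058]
ee_rot: [3.136, -0.182, 0.0]
force: [3.5, -0.6, 1.5]
width: 0.003
clock: 12.5
position: [0.5469, 0.1311, 0.0578]
ee_rot: [3.136, -0.182, -0.001]
force: [2.8, -1.2, 0.2]
width: 0.004
```

View pics/sc12.png

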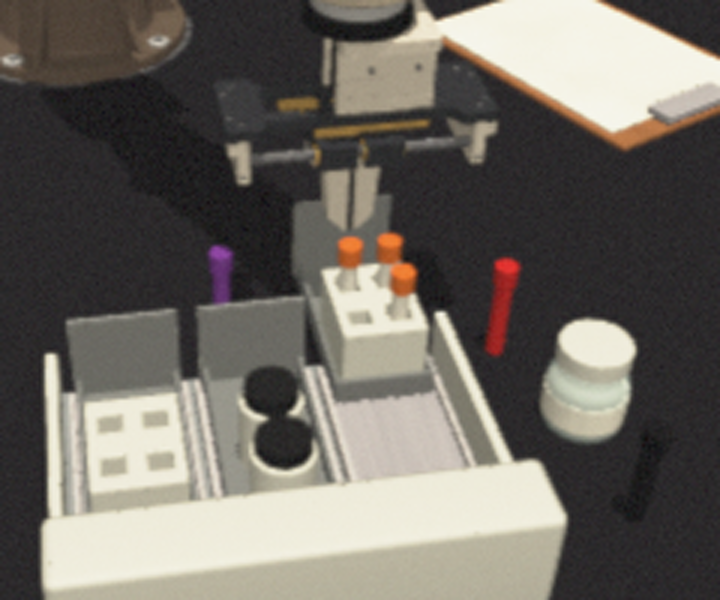

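```bash
for i in 1 2; do python3 -m creep '[[[-0.2,0.02,0,0,0,0,-1],[-0.4,0.05,0,0,0,0,-1],[-0.5,0.06,0,0,0,0,-1],[-0.5,0.06,0,0,0,0,-1]]]'; done
```

```text
clock: 12.95
position: [0.5421, 0.1316, 0.0578]
ee_rot: [3.136, -0.182, -0.001]
force: [0.1, -0.1, -0.1]
width: 0.004
clock: 13.35
position: [0.5392, 0.132, 0.0582]
ee_rot: [-3.136, 0.183, -0.005]
force: [7.5, -1.0, -5.0]
width: 0.005
```

```bash
python3 -m creep '[[[-0.2,0.02,0,0,0,0,-1],[-0.3,0.04,0,0,0,0,-1],[-0.3,0.04,0,0,0,0,-1],[-0.3,0.04,0,0,0,0,-1]]]'
python3 - <<'E'
from h import *
im=arm.get_image("scene");cv2.imwrite("pics/sc13.png",cv2.resize(im[90:290,180:420,::-1],None,fx=3,fy=3,interpolation=2))
E
```

```text
clock: 13.75
position: [0.5392, 0.1321, 0.0586]
ee_rot: [-3.135, 0.184, -0.012]
force: [16.1, -2.1, -12.0]
width: 0.006
```

View pics/sc13.png

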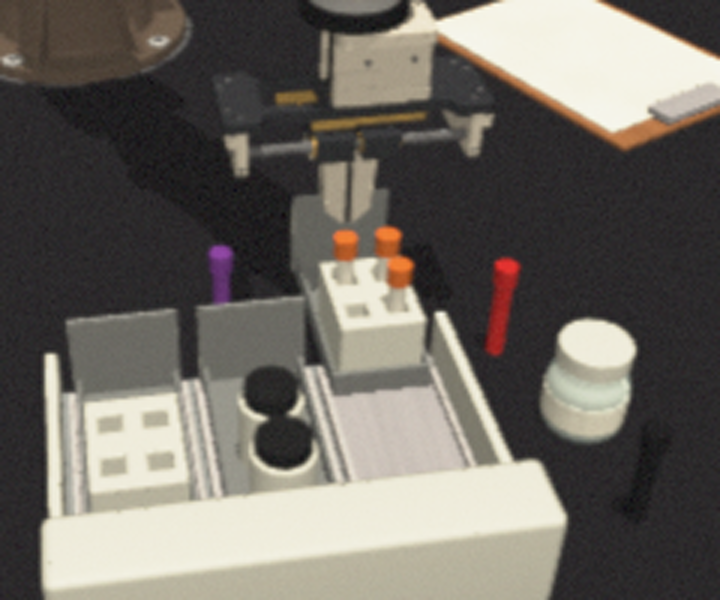

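At its stop: the force climbs to 16 N with no further motion. I ease off the lip by 15 mm inside the pocket, rise straight up, and move away.

```bash
python3 -m creep '[[[0.8,-0.09,0,0,0,0,-1],[1.8,-0.21,0,0,0,0,-1],[1.8,-0.21,0,0,0,0,-1],[1.8,-0.21,2,0,0,0,-1],[1.8,-0.21,5,0,0,0,-1]]]'; python3 -m creep '[[[0,0,4,0,0,0,-1],[0,0,8,0,0,0,-1],[0,0,11,0,0,0,-1],[-2,0,13,0,0,0,-1],[-5,0,13,0,0,0,-1]]]'; python3 -m creep '[[[-4,-3,0,0,0,0,-1],[-8,-7,0,0,0,0,-1],[-10,-11,0,0,0,0,-1],[-11,-15,0,0,0,0,-1],[-11,-18,0,0,0,0,-1]]]';  python3 -m creep '[[[0,-4,0,0,0,0,-1],[0,-8,0,0,0,0,-1],[0,-12,0,0,0,0,-1],[0,-12,0,0,0,0,-1],[0,-12,0,0,0,0,-1]]]'
python3 - <<'E'
from h import *
for n in("scene","top"):
    im=arm.get_image(n);b=(slice(90,290),slice(120,400)) if n=="scene" else (slice(80,290),slice(130,390));cv2.imwrite(f"pics/{n}14.png",cv2.resize(im[b][:,:,::-1],None,fx=2.8,fy=2.8,interpolation=2))
s=arm.observe();print(s['position'],s['force'])
E
```

```text
clock: 14.3
position: [0.5503, 0.1303, 0.1067]
ee_rot: [3.135, -0.181, -0.008]
force: [1.5, -0.0, 0.2]
width: 0.007
clock: 14.8
position: [0.5038, 0.1313, 0.2406]
ee_rot: [-3.134, 0.183, -0.007]
force: [-0.2, -0.4, -0.3]
width: 0.006
clock: 15.3
position: [0.3898, -0.0515, 0.238]
ee_rot: [3.136, -0.184, -0.001]
force: [0.5, 0.3, 0.7]
width: 0.001
clock: 15.8
position: [0.3918, -0.1695, 0.2377]
ee_rot: [-3.136, 0.185, 0.002]
force: [-0.6, 1.6, -0.4]
width: 0.006
[ 0.39228617 -0.16812091  0.23774872] [ 0.01139519  0.24859207 -0.22522337]
```

View pics/scene14.png

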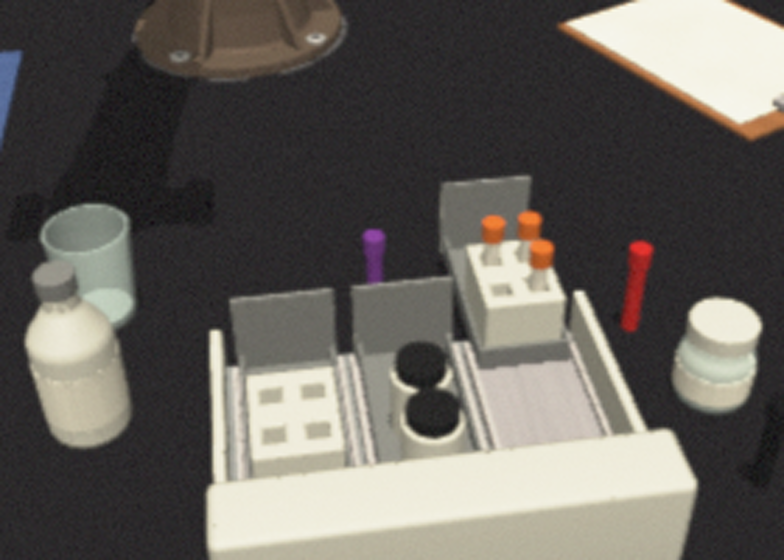

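View pics/top14.png

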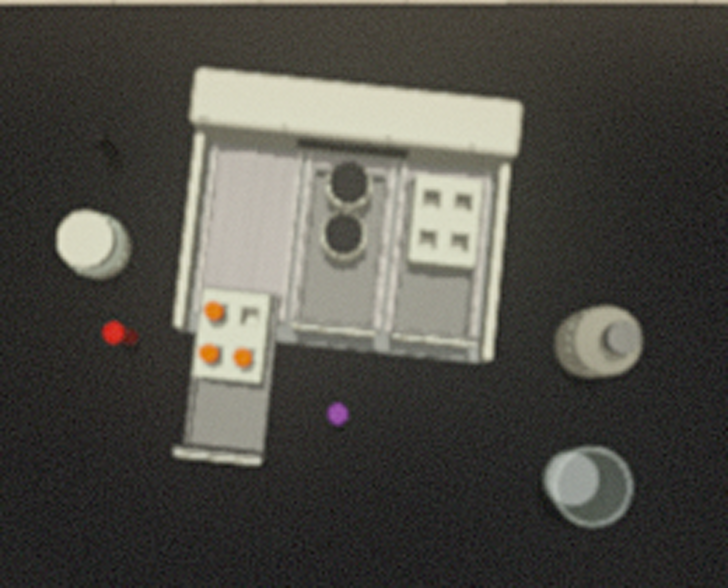

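```bash
python3 - <<'E'
from h import *
z=lambda u,v:onz("top",u/2.8+130-.32,v/2.8+80-.32,.092)
s=(z(173,453)+z(263,461))/2; print(s,np.linalg.norm(s-[.6376,.1192]))
print("jar",(z(298,329)+z(380,336))/2,"empty",(z(392,337)+z(476,346))/2)
print(arm.sign_off())
E
```

```text
[0.52184442 0.13204515] 0.11646609742186105
jar [0.62732385 0.028456  ] empty [ 0.61909585 -0.05303622]
the job is handed in; nothing more can be done
None
```

I pushed the emptied tray fully home, then hooked the shut fingertips behind the sample tray's front lip and drew that tray out to its stop. I then backed clear and handed the job in at about 16 s. No verdict was reported, so what follows are my own checks.

- **Emptied tray:** It stopped hard at home, with the position holding while the force rose to 13 N. Its lip now lines up with the jar tray's lip and lies within 3 mm of where home should be.
- **Sample tray:** It stopped hard at full draw, with the force rising to 16 N. The top view measured 116 mm of travel, good to a few millimetres, against 120 mm nominal. All three tubes stand in the rack.
- **Everything else:** The jar tray is shut. The pot, bottle, beaker and look-alikes look unmoved, and the tool force reads about zero, so the arm is clear.
- **Disagreement found:** The fingertips sat about 32 mm higher than the stated tool geometry gives, at reported z + 15 mm instead of z - 17 mm. Because of this the first push passed over the emptied tray's lip without touching or moving anything. After I corrected for it, every later tip check against the pictures agreed.

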